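# Free the ratchet pawl and push the sealing arm down on the sample port

## Robot

A 6-joint arm with a two-finger parallel gripper is mounted at the origin on the work surface. World frame = base frame: x ahead of the robot, y to its left, z up, the work surface at z = 0. Lengths are in m, angles in rad, forces in N, time in s.
With the tool pointing down it reaches from about 0.375 to 0.975 m from the base axis. Payload 3.8 kg.
Tool frame: the origin (TCP) lies on the centre line of the jaws, within the pads' length; the fingertips stand 22 mm ahead of it and the grasp point (between the pads) lies 3 mm ahead of it; x points along the fingers, y is the direction in which the jaws open and shut, and the axes are right-handed (so a half turn about x gives the same grasp; the last joint's range is limited). The gripper opens to 85 mm and grips with 20 to 120 N. Pads are 22 mm wide; open, the fingers measure 114 mm over their backs; the gripper's body (76 mm by 85 mm) begins 54 mm behind the grasp point. The pads swing forward as they close: fully open they stand 13 mm farther back than shut.
Start: joints at [-1.327, 0.264, 1.604, -0, 1.274, -0.037], TCP at [0.187, -0.649, 0.253] pointing down, gripper open.
Joint ranges: [-2.63, 2.63], [-0.94, 2.18], [0.31, 2.57], [-1.31, 4.45], [0, 2.66], [-2.55, 2.55]. Speed limits (rad/s): [2.57, 2.57, 3.14, 3.14, 3.14, 3.14].

## Interface

Orientations are given as a rotation vector (axis times angle).
In Python, from workcell import monitor, eyes, finish_job gives the robot as it stands. The module is installed in compiled form; this text tells all that it offers.
- The arm moves only by the tool play_rows, never from a script. Its argument "deltas" is a list of rows, each an object of numbers: "wx", "wy", "wz": the turn, a rotation vector about the world's x, y, z in degrees; "x", "y", "z": the shift along the world's x, y, z in mm; "fingers": the closure, from -1 (fully open) to 1 (shut), so that 0 is half open. A call has 1 to 20 rows; each row is the pose to reach, as a shift and turn from the pose commanded when the call began; what a row does not reach only later rows make up. A row lasts 1/8 s, in which the tool goes at most 62.5 mm and 10.7 degrees, less where a joint would pass 70% of its speed; a pose out of reach is approached as far as the arm can. A call with a gripper value outside its range is refused whole. The fingers move at their own pace and stop on an object; "grip_force" is the grip in N (left out, the last holds). Time passes only in rows, so rows that repeat a pose let the fingers close. It gives the time, the measured TCP pose, the force and the opening at its end, in the units of the state.
- monitor.read_state(): the state, without advancing time (a new reading comes with each control period).
- eyes.read_camera(name): name is "scene" or "side" or "wrist"; returns a dict with "frame" (480x640x3 uint8, red, green, blue), "depth" (480x640 float32, m along the optical axis (not along the pixel's ray), 0 where there is no reading), "K" (3x3 intrinsics, pixels), "view" (4x4, takes a point from world to camera coordinates); the wrist camera has in their place "tool_from_camera" (4x4, takes a point from camera to tool coordinates, whose origin is the TCP and whose axes are the tool frame's). Camera axes: x right, y down, z forward; pixel columns grow to the right and rows downward; lengths in m; the calibration is good to about 2 mm. A picture is of the moment at which its call begins: read the wrist's pose just before it.
- finish_job(): hands the job in, once; it reports no verdict.
The state is a dict: "time": time; "q": joint angles; "joint_vel": joint speeds; "joint_torque": joint torques, N m; "tool_pos": TCP position; "tcp_rot": TCP orientation; "wrist_force": force on the tool from outside, world axes, zero at the start; "torque": the same for the moment, N m; "width": opening from 0.0 (shut) to 1.0 (fully open).
Only numpy, scipy, OpenCV 4.12 (cv2) and the standard library are available. Lean on these libraries where they do the work, as an engineer would, in place of code of your own. Each camera call takes 0.05 s, during which the arm holds its last target.

## Task

Close the sample sealer: with a fingertip, press the tail of the red ratchet pawl down until its nose is clear of the toothed wheel and stays clear, then push the raised sealing arm down by its blue pad until it is fully down with the seal on the sample port. Only press and push: do not raise the arm, leave the pawl free at the end, and leave the crucible and everything else on the bench where they stand. Finish clear of everything.

Things in the scene. Friction and masses are not known exactly. Their poses are not given: they have to be found in the camera images.
- sealer: The sample sealer: a white plinth 400 x 140 x 40 mm with a red foot line, fixed to the bench. Origin under the plinth's centre; its x axis runs along the plinth from the red pawl's tail end towards the arm's free end, z up. It stands at a different place and angle each time and does not move. All parts named below lie in its middle plane (y = 0).
- wheel_hinge (a point): Centre of the sealing arm's hinge, at the toothed steel wheel (72 mm radius over the teeth), at x = -25 mm in the sealer's frame, 105 mm above the bench. The hinge axis is the sealer's y axis (level). From here the arm, a flat aluminium bar 30 mm wide and 12 mm thick, reaches 200 mm in the sealer's +x direction.
- sealing_arm (a joint): Angle of the sealing arm (rad): 0 = level, fully down, black seal on the steel sample port (end stop); positive = raised; starts at 0.69 to 0.75, upper stop 0.80. Turns with the toothed wheel: with the pawl engaged a tooth stops it after at most 0.09 rad; with the pawl free about 5 N at the blue pad moves it. Stiff hinge: it neither falls nor springs back but stays where left.
- push_pad (a point): Centre of the top face of the blue finger pad (44 x 30 mm) at the arm's free end, where one pushes down. It moves with the arm, 178 mm along the arm from the hinge axis and 10 mm above the arm's centre line, so it follows an arc about wheel_hinge: about 230 mm above the bench when raised, 115 mm when fully down.
- pawl (a joint): Angle of the red pawl (rad): 0 = engaged, its nose between the teeth (start); grows as its tail is pressed down; 0.30 = end stop, nose well out of the teeth. Free above about 0.12, to be pressed fully for safety. Friction holds it wherever it is left; pressing takes about 3 to 4 N at the tail.
- pawl_tail (a point): Centre of the top face of the pawl's red tail pad (30 x 32 mm), where one presses down. It moves with the pawl: about 193 mm above the bench at the start, about 22 mm lower at the end stop. It is 68 mm behind the pivot (the sealer's -x direction).
- pawl_pivot (a point): Pivot of the pawl, 85 mm behind the arm's hinge, 164 mm above the bench; axis along the sealer's y. The nose hangs into the teeth from above, directly over the arm's hinge.
- crucible: Bystander, leave alone: small white ceramic cup, 32 mm across, 30 mm high, standing loose on the sealer's plinth beside the arm. Origin at the centre of its underside.
- beaker: Bystander, leave alone: glass beaker, 68 mm across, 85 mm high, on the bench. Origin at the centre of its underside.
- amber_bottle: Bystander, leave alone: amber bottle with white cap, 64 mm across, 140 mm high, on the bench. Origin at the centre of its underside.
- white_jar: Bystander, leave alone: white jar with blue lid, 60 mm across, 70 mm high, on the bench. Origin at the centre of its underside.
- spatula: Bystander, leave alone: lab spatula 180 mm long lying on the bench. Origin under the tool.
- mouse: Bystander, leave alone: grey computer mouse 100 x 60 x 32 mm on the bench. Origin at the centre of its underside.
- weight: Bystander, leave alone: brass weight, 36 mm across, 40 mm high, on the bench. Origin at the centre of its underside.

How it is judged:
By the outcome, as a careful person would: the job done as asked, in the order asked, and still so for the second after the job is handed in, with the robot touching nothing.
It also fails if it takes over 38 s, if anything falls off the work surface, if the arm or the gripper's body presses on something with over 40 N, if the wrist force passes 120 N, or if a joint passes its speed limit or range.

## Working session

There is one attempt and no reset: what is moved stays moved. The work goes in short steps, Python scripts to look and compute and a tool call to move; the robot and the scene stay as the last step left them, time stands still between calls to the robot, and variables do not carry over. Pictures are saved under pics/ and viewed, and the job is handed in when it is done.

Besides the shell and the picture viewer there is one more tool, called after "Request:" as a command line: name --argument value ..., lists and objects as JSON in quotes. play_rows: Moves the arm, as the interface text tells. Its arguments: {"type":"object","properties":{"deltas":{"type":"array"},"grip_force":{"type":"number"}},"required":["deltas"]}

```bash
mkdir -p pics
cat > h.py <<'E'
import numpy as np, cv2
from workcell import monitor, eyes, finish_job
def snap(name,fn):
    c=eyes.read_camera(name); cv2.imwrite('pics/'+fn,cv2.cvtColor(c['frame'],cv2.COLOR_RGB2BGR)); np.savez(''+name+'.npz',**c); return c
def pts(c):
    d=c['depth']; v,u=np.mgrid[:480,:640]; K=c['K']
    P=np.stack([(u-K[0,2])/K[0,0]*d,(v-K[1,2])/K[1,1]*d,d],-1)
    T=np.linalg.inv(c['view']); W=P@T[:3,:3].T+T[:3,3]; W[d==0]=np.nan; return W
E
python3 - <<'E'
from h import *
s=monitor.read_state(); print(s)
for n in('scene','side'):
    c=snap(n,n+'0.png'); print(n,np.linalg.inv(c['view'])[:3,3].round(3))
E
```

```text
{'time': 0.0, 'q': array([-1.32689519e+00,  2.64746980e-01,  1.60537504e+00,  1.25789061e-05,
        1.27370809e+00, -3.68888182e-02]), 'joint_vel': array([1.21931476e-04, 1.08089233e-03, 6.28395781e-04, 1.42841080e-03,
       9.84621337e-05, 4.05442635e-04]), 'joint_torque': array([-1.05240251e-03, -5.15113020e+01, -3.67320693e+01,  6.03849412e-05,
        1.27893907e-02, -1.03637376e-05]), 'tool_pos': array([ 0.18689622, -0.64789722,  0.25196558]), 'tcp_rot': array([ 2.07168536,  0.29513862, -2.07214407]), 'wrist_force': array([ 0.41501562, -0.77302177, -0.73632564]), 'torque': array([-0.00860109, -0.03874228,  0.04506369]), 'width': 1.000099618303687}
scene [ 1.293 -0.88   0.896]
side [0.022 0.914 0.717]
```

View pics/scene0.png

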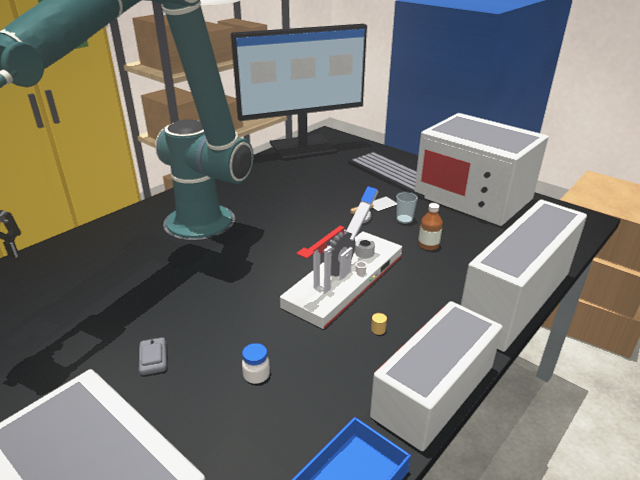

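View pics/side0.png

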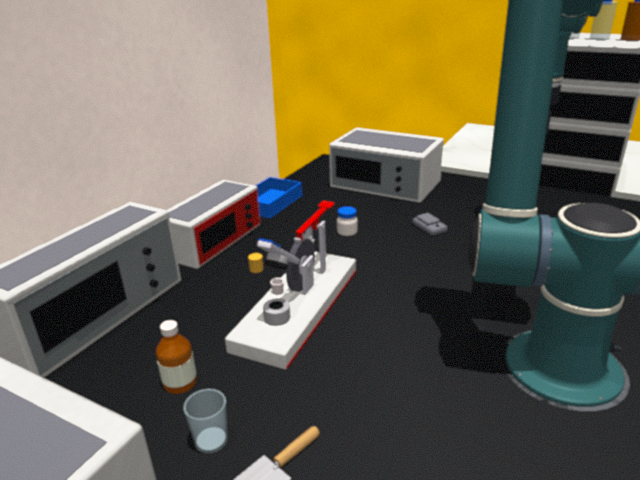

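The scene view shows the sealer around px (345,275), with the red tail at about (305,252) and the blue pad at about (370,195). In the side view the red tail is at (328,205) and the pad at (265,243). Next I'll locate them with depth.

```bash
cat > loc.py <<'E'
from h import *
def ana(c,verbose=True):
    W=pts(c); hsv=cv2.cvtColor(c['frame'],cv2.COLOR_RGB2HSV); f=c['frame'].astype(int)
    near=(np.abs(W[...,2])<0.3)
    H,S,V=[hsv[...,i].astype(int) for i in range(3)]
    out={}
    top=(np.abs(W[...,2]-0.04)<0.004)&(S<40)&(V>150)
    n,l,st,ce=cv2.connectedComponentsWithStats(top.astype(np.uint8))
    k=[i for i in range(1,n) if st[i,4]>800]
    for i in k:
        P=W[l==i]; r=cv2.minAreaRect(P[:,:2].astype(np.float32)*1000); out['top%d'%i]=(r,len(P),np.median(P[:,2]))
    red=((H<8)|(H>172))&(S>170)&(V>100)&(W[...,2]>0.13)&(W[...,2]<.23)
    blue=(H>100)&(H<125)&(S>130)&(W[...,2]>0.1)&(W[...,2]<.3)
    for nm,m in(('red',red),('blue',blue)):
        n,l,st,ce=cv2.connectedComponentsWithStats(m.astype(np.uint8))
        for i in range(1,n):
            if st[i,4]>40: 
                P=W[l==i]; out[nm+str(i)]=(len(P),ce[i].round(),P.mean(0).round(4),P.min(0).round(3),P.max(0).round(3))
    return out,W,red,blue
if __name__=='__main__':
    for n in('scene','side'):
        o,*_=ana(dict(np.load(n+'.npz')))
        print(n)
        for k,v in o.items(): print(k,v)
E
python3 loc.py
```

```text
scene
top28 (((571.6371459960938, 62.13526916503906), (143.0747833251953, 401.94171142578125), 5.174555778503418), 2806, np.float64(0.04019112553233306))
red3 (260, array([318., 243.]), array([ 0.5825, -0.0606,  0.1912]), array([ 0.567, -0.13 ,  0.185]), array([0.603, 0.042, 0.197]))
blue1 (3542, array([498.,  84.]), array([0.382 , 1.363 , 0.2315]), array([0.107, 1.082, 0.1  ]), array([0.436, 1.909, 0.3  ]))
blue67 (59, array([461., 114.]), array([0.3456, 1.1013, 0.1567]), array([0.25 , 1.09 , 0.107]), array([0.431, 1.12 , 0.177]))
blue85 (157, array([368., 194.]), array([0.5619, 0.1675, 0.2284]), array([0.544, 0.15 , 0.213]), array([0.578, 0.186, 0.243]))
side
top9 (((567.42919921875, 63.01280212402344), (141.10496520996094, 403.3475036621094), 4.608658790588379), 4268, np.float64(0.040048185477226994))
red1 (350, array([315., 217.]), array([ 0.5766, -0.047 ,  0.188 ]), array([ 0.564, -0.133,  0.162]), array([0.602, 0.042, 0.195]))
```

```bash
cat > geo.py <<'E'
import numpy as np
c0=np.array([.5695,.0625]); a=np.radians(94.9); ex=np.array([np.cos(a),np.sin(a)]); ey=np.array([-ex[1],ex[0]])
def w(x,z,y=0): p=c0+ex*x+ey*y; return np.array([p[0],p[1],z])
def pad(t): return w(-.025+.178*np.cos(t)-.010*np.sin(t), .105+.178*np.sin(t)+.010*np.cos(t))
def tail(f):
    s,c=np.sin(f),np.cos(f); return w(-.110-.068*c-.029*s,.164-.068*s+.029*c)
E
python3 - <<'E'
from h import *; from geo import *; from loc import ana
from scipy.spatial.transform import Rotation as R
s=monitor.read_state(); print(R.from_rotvec(s['tcp_rot']).as_matrix().round(3))
print(tail(0),tail(.3),pad(.72),pad(0))
for n in('scene','side'):
    o,W,red,blue=ana(dict(np.load(n+'.npz')))
    for nm,m in(('red',red),('blue',blue)):
        P=W[m]; P=P[np.abs(P[:,1]-.05)<.3]
        if len(P)==0: continue
        L=np.c_[(P[:,:2]-c0)@ex,(P[:,:2]-c0)@ey,P[:,2]]*1000
        print(n,nm,np.percentile(L,[2,50,98],axis=0).round(0).tolist())
        if nm=='red':
            L=L[L[:,0]<-155]; print(' tail',L.min(0),L.max(0),L.mean(0))
E
```

```text
[[-0.     0.277 -0.961]
 [ 0.002 -0.961 -0.277]
 [-1.    -0.002 -0.   ]]
[ 0.58470421 -0.11484946  0.193     ] [ 0.58517682 -0.12036221  0.17160938] [0.56076804 0.16435396 0.22988853] [0.55643121 0.21494083 0.115     ]
scene red [[-189.0, -16.0, 187.0], [-133.0, -3.0, 191.0], [-28.0, 11.0, 196.0]]
 tail [-193.28699996  -18.2758765   189.80624507] [-155.76117481   13.94099801  196.82752021] [-176.57206231   -2.3714154   192.94326075]
scene blue [[90.0, -16.0, 214.0], [105.0, -1.0, 228.0], [121.0, 14.0, 242.0]]
side red [[-189.0, -12.0, 166.0], [-106.0, 3.0, 190.0], [-23.0, 15.0, 194.0]]
 tail [-195.15946179  -15.7375284   186.17350934] [-155.93824164   16.10931027  195.25655713] [-173.61182441    1.73808472  191.79184787]
side blue [[94.0, -351.0, 102.0], [203.0, -345.0, 140.0], [255.0, 16.0, 243.0]]
```

Request:
play_rows --deltas '[{"x": 20, "y": 27, "z": 30, "fingers": 1}, {"x": 50, "y": 67, "z": 50, "wz": -2, "fingers": 1}, {"x": 80, "y": 107, "z": 50, "wz": -4, "fingers": 1}, {"x": 110, "y": 148, "z": 50, "wz": -6, "fingers": 1}, {"x": 140, "y": 188, "z": 50, "wz": -8, "fingers": 1}, {"x": 170, "y": 228, "z": 50, "wz": -11, "fingers": 1}, {"x": 200, "y": 268, "z": 50, "wz": -11, "fingers": 1}, {"x": 230, "y": 308, "z": 50, "wz": -11, "fingers": 1}, {"x": 260, "y": 349, "z": 50, "wz": -11, "fingers": 1}, {"x": 290, "y": 389, "z": 50, "wz": -11, "fingers": 1}, {"x": 320, "y": 429, "z": 50, "wz": -11, "fingers": 1}, {"x": 350, "y": 470, "z": 50, "wz": -11, "fingers": 1}, {"x": 380, "y": 510, "z": 50, "wz": -11, "fingers": 1}, {"x": 398, "y": 534, "z": 30, "wz": -11, "fingers": 1}, {"x": 398, "y": 534, "z": 0, "wz": -11, "fingers": 1}, {"x": 398, "y": 534, "z": -10, "wz": -11, "fingers": 1}, {"x": 398, "y": 534, "z": -10, "wz": -11, "fingers": 1}]' --grip_force 20

```text
schema error: expected keys wx, wy, wz, x, y, z, fingers
```

Run:
```python
from h import *
s=monitor.read_state(); print(s['time'],s['tool_pos'],s['wrist_force'],s['width'])
c=snap('scene','s1.png'); cv2.imwrite('pics/s1c.png',cv2.resize(cv2.cvtColor(c['frame'][150:330,220:460],cv2.COLOR_RGB2BGR),(800,600)))
```

```text
0.1 [ 0.18691396 -0.64796003  0.25206801] [0.42657363 0.59957063 0.19535211] 1.0036780238194545
```

View pics/s1c.png

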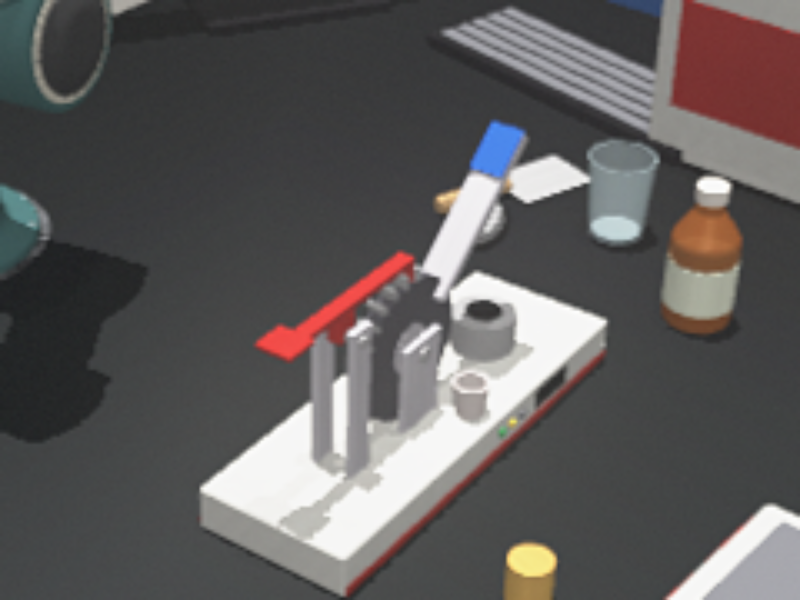

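The move was refused because every row needs all the keys, so the arm hasn't moved. The crop shows the sealer untouched: red tail at (280,343), blue pad at (498,150), crucible at (470,395).

Request:
play_rows --deltas '[{"wx": 0, "wy": 0, "wz": 0, "x": 20, "y": 27, "z": 30, "fingers": 1}, {"wx": 0, "wy": 0, "wz": -2, "x": 50, "y": 67, "z": 50, "fingers": 1}, {"wx": 0, "wy": 0, "wz": -4, "x": 80, "y": 107, "z": 50, "fingers": 1}, {"wx": 0, "wy": 0, "wz": -6, "x": 110, "y": 148, "z": 50, "fingers": 1}, {"wx": 0, "wy": 0, "wz": -8, "x": 140, "y": 188, "z": 50, "fingers": 1}, {"wx": 0, "wy": 0, "wz": -11, "x": 170, "y": 228, "z": 50, "fingers": 1}, {"wx": 0, "wy": 0, "wz": -11, "x": 200, "y": 268, "z": 50, "fingers": 1}, {"wx": 0, "wy": 0, "wz": -11, "x": 230, "y": 308, "z": 50, "fingers": 1}, {"wx": 0, "wy": 0, "wz": -11, "x": 260, "y": 349, "z": 50, "fingers": 1}, {"wx": 0, "wy": 0, "wz": -11, "x": 290, "y": 389, "z": 50, "fingers": 1}, {"wx": 0, "wy": 0, "wz": -11, "x": 320, "y": 429, "z": 50, "fingers": 1}, {"wx": 0, "wy": 0, "wz": -11, "x": 350, "y": 470, "z": 50, "fingers": 1}, {"wx": 0, "wy": 0, "wz": -11, "x": 380, "y": 510, "z": 50, "fingers": 1}, {"wx": 0, "wy": 0, "wz": -11, "x": 398, "y": 534, "z": 40, "fingers": 1}, {"wx": 0, "wy": 0, "wz": -11, "x": 398, "y": 534, "z": 10, "fingers": 1}, {"wx": 0, "wy": 0, "wz": -11, "x": 398, "y": 534, "z": -10, "fingers": 1}, {"wx": 0, "wy": 0, "wz": -11, "x": 398, "y": 534, "z": -10, "fingers": 1}, {"wx": 0, "wy": 0, "wz": -11, "x": 398, "y": 534, "z": -10, "fingers": 1}]' --grip_force 20

```text
time: 2.4
tool_pos: [0.5852, -0.1151, 0.244]
tcp_rot: [2.177, 0.096, -2.175]
wrist_force: [0.3, 0.1, -0.5]
width: -0.002
```

Run:
```python
from h import *
s=monitor.read_state(); print(s['time'],s['tool_pos'],s['wrist_force'],s['width'])
c=snap('scene','s2.png'); cv2.imwrite('pics/s2c.png',cv2.resize(cv2.cvtColor(c['frame'][150:330,220:460],cv2.COLOR_RGB2BGR),(800,600)))
```

```text
2.4 [ 0.58524911 -0.11513449  0.24403041] [ 0.31634647  0.07125246 -0.45840956] -0.0015782645308836162
```

View pics/s2c.png

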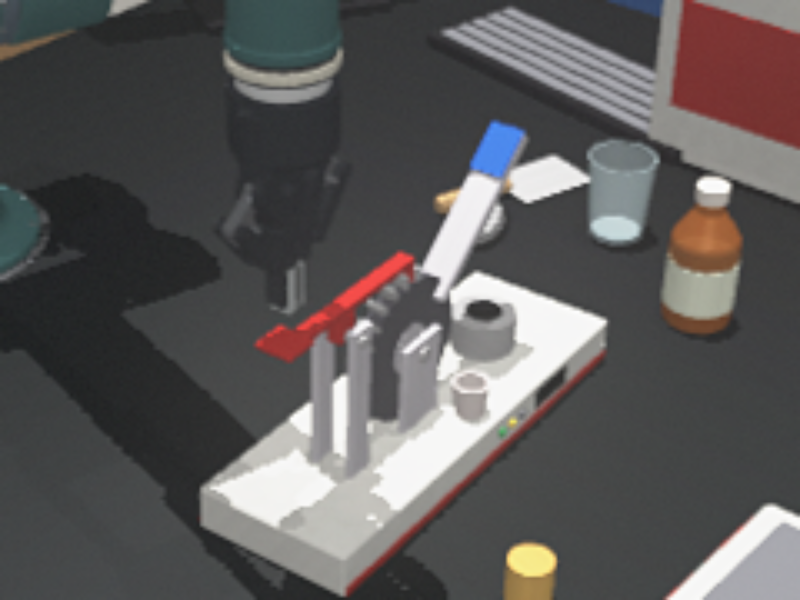

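The closed fingertips hang about 29 mm above the tail (tip at crop px (290,308), pad at (280,343)). Pressing now, following the pawl's arc.

Request:
play_rows --deltas '[{"wx": 0, "wy": 0, "wz": 0, "x": 0, "y": 0, "z": -12, "fingers": 1}, {"wx": 0, "wy": 0, "wz": 0, "x": 0, "y": 0, "z": -24, "fingers": 1}, {"wx": 0, "wy": 0, "wz": 0, "x": 0, "y": 0, "z": -29, "fingers": 1}, {"wx": 0, "wy": 0, "wz": 0, "x": 0, "y": -1, "z": -33, "fingers": 1}, {"wx": 0, "wy": 0, "wz": 0, "x": 0, "y": -2, "z": -37, "fingers": 1}, {"wx": 0, "wy": 0, "wz": 0, "x": 0, "y": -3, "z": -41, "fingers": 1}, {"wx": 0, "wy": 0, "wz": 0, "x": 0, "y": -4, "z": -45, "fingers": 1}, {"wx": 0, "wy": 0, "wz": 0, "x": 0, "y": -5, "z": -48, "fingers": 1}, {"wx": 0, "wy": 0, "wz": 0, "x": 0, "y": -5, "z": -50, "fingers": 1}, {"wx": 0, "wy": 0, "wz": 0, "x": 0, "y": -5, "z": -50, "fingers": 1}]'

```text
time: 3.7
tool_pos: [0.5855, -0.1197, 0.1953]
tcp_rot: [2.177, 0.096, -2.174]
wrist_force: [-6.3, -3.0, 13.0]
width: -0.001
```

```bash
cat > pw.py <<'E'
from h import *; from geo import *; from loc import ana
import sys
s=monitor.read_state(); print(s['time'],s['tool_pos'].round(4),s['wrist_force'].round(1))
n=sys.argv[1]; ims=[]
for k,(a,b,d,e) in(('scene',(150,330,220,460)),('side',(170,350,190,430))):
    c=snap(k,n+k+'.png'); ims.append(cv2.resize(cv2.cvtColor(c['frame'][a:b,d:e],cv2.COLOR_RGB2BGR),(600,450) if 0 else (400,300),interpolation=cv2.INTER_CUBIC))
    o,W,red,blue=ana(c)
    for nm,m in(('red',red),('blue',blue)):
        P=W[m]; L=np.c_[(P[:,:2]-c0)@ex,(P[:,:2]-c0)@ey,P[:,2]]*1000
        L=L[(np.abs(L[:,1])<25)&(np.abs(L[:,0])<220)]
        if len(L)<10: continue
        if nm=='red':
            A=L[(L[:,0]<-60)&(L[:,0]>-140)]; B=L[L[:,0]>-55]
            X=L[L[:,0]>-165]; b=np.arange(-190,-10,20); print(k,'red z by x',[(int(q),np.percentile(L[np.abs(L[:,0]-q)<10][:,2],80).round(0)) for q in b if (np.abs(L[:,0]-q)<10).sum()>3])
        else: print(k,'blue',L.mean(0).round(0),L.min(0).round(0),L.max(0).round(0))
cv2.imwrite('pics/'+n+'.png',cv2.resize(np.hstack(ims),(800,300)))
E
python3 pw.py p3
```

```text
3.7 [ 0.5855 -0.1197  0.1953] [-6.3 -3.  13. ]
scene red z by x [(-190, np.float64(171.0)), (-170, np.float64(176.0)), (-150, np.float64(182.0)), (-130, np.float64(188.0)), (-110, np.float64(193.0)), (-90, np.float64(199.0)), (-70, np.float64(206.0)), (-50, np.float64(212.0)), (-30, np.float64(214.0))]
scene blue [105.  -2. 229.] [ 86. -18. 212.] [124.  17. 244.]
side red z by x [(-190, np.float64(173.0)), (-170, np.float64(175.0)), (-150, np.float64(180.0)), (-130, np.float64(186.0)), (-110, np.float64(189.0)), (-90, np.float64(197.0)), (-70, np.float64(205.0)), (-50, np.float64(211.0)), (-30, np.float64(211.0))]
side blue [ 84.   8. 238.] [-176.  -12.  213.] [124.  17. 281.]
```

View pics/p3.png

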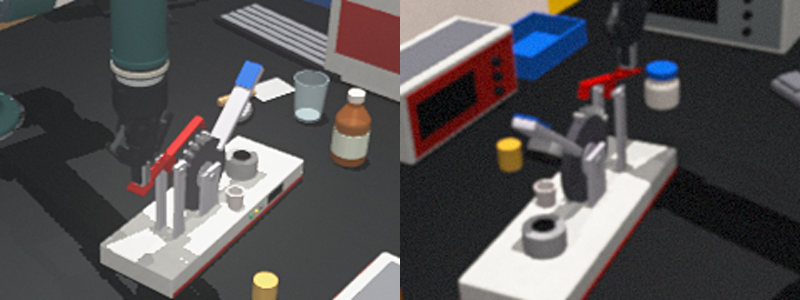

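Red top slope is about 0.29 rad and the force is 13 N, so the pawl is at its stop. Its top by the nose is up at 214 mm and the blue pad hasn't moved. Lifting off.

Request:
play_rows --deltas '[{"wx": 0, "wy": 0, "wz": 0, "x": 0, "y": 0, "z": 5, "fingers": 1}, {"wx": 0, "wy": 0, "wz": 0, "x": 0, "y": 0, "z": 20, "fingers": 1}, {"wx": 0, "wy": 0, "wz": 0, "x": 0, "y": 0, "z": 60, "fingers": 1}, {"wx": 0, "wy": 0, "wz": 0, "x": 0, "y": 0, "z": 110, "fingers": 1}, {"wx": 0, "wy": 0, "wz": 0, "x": 0, "y": 0, "z": 120, "fingers": 1}, {"wx": 0, "wy": 0, "wz": 0, "x": 0, "y": 0, "z": 120, "fingers": 1}]'

```text
time: 4.55
tool_pos: [0.5856, -0.1192, 0.3143]
tcp_rot: [2.178, 0.097, -2.174]
wrist_force: [-0.2, 0.0, -0.7]
width: 0.002
```

```bash
python3 pw.py p4
cat > plan.py <<'E'
from h import *; from geo import *
s=monitor.read_state(); p0=s['tool_pos']
EX=np.r_[ex,0]
def tcp(th,al,off):
    n=-EX*np.sin(th)+np.array([0,0,np.cos(th)])
    d=EX*np.sin(al)+np.array([0,0,-np.cos(al)])
    return pad(th)+n*(off+.0145*np.sin(abs(th-al)))-d*.022
print(p0.round(4))
for th,al,off in [(.71,30,.05),(.71,30,.02),(.71,30,0)]+[(t,max(0,30*t/.71),0) for t in np.arange(.65,-.03,-.05)]+[(-.01,0,0),(-.02,0,0)]:
    a=np.radians(al); print(round(th,2),((tcp(th,a,off)-p0)*1000).round(0),'wx %.0f wy %.1f'%(al*.996,al*.085))
E
python3 plan.py
```

```text
4.55 [ 0.5856 -0.1192  0.3143] [-0.2  0.  -0.7]
scene red z by x [(-190, np.float64(172.0)), (-170, np.float64(176.0)), (-150, np.float64(180.0)), (-130, np.float64(188.0)), (-110, np.float64(193.0)), (-90, np.float64(199.0)), (-70, np.float64(206.0)), (-50, np.float64(212.0)), (-30, np.float64(214.0))]
scene blue [105.  -1. 228.] [ 87. -17. 213.] [125.  16. 244.]
side red z by x [(-190, np.float64(172.0)), (-170, np.float64(175.0)), (-150, np.float64(180.0)), (-130, np.float64(186.0)), (-110, np.float64(189.0)), (-90, np.float64(197.0)), (-70, np.float64(205.0)), (-50, np.float64(210.0)), (-30, np.float64(212.0))]
side blue [113.   8. 233.] [ 88. -13. 173.] [124.  17. 243.]
[ 0.5843 -0.1191  0.3115]
0.71 [-20. 239. -24.] wx 30 wy 2.6
0.71 [-21. 259. -47.] wx 30 wy 2.6
0.71 [-23. 272. -62.] wx 30 wy 2.6
0.65 [-23. 280. -69.] wx 27 wy 2.3
0.6 [-24. 287. -76.] wx 25 wy 2.2
0.55 [-24. 293. -83.] wx 23 wy 2.0
0.5 [-25. 299. -90.] wx 21 wy 1.8
0.45 [-25. 304. -98.] wx 19 wy 1.6
0.4 [ -26.  309. -106.] wx 17 wy 1.4
0.35 [ -26.  314. -114.] wx 15 wy 1.3
0.3 [ -27.  318. -122.] wx 13 wy 1.1
0.25 [ -27.  322. -130.] wx 11 wy 0.9
0.2 [ -27.  325. -139.] wx 8 wy 0.7
0.15 [ -27.  328. -148.] wx 6 wy 0.5
0.1 [ -28.  330. -156.] wx 4 wy 0.4
0.05 [ -28.  332. -165.] wx 2 wy 0.2
-0.0 [ -28.  334. -174.] wx 0 wy 0.0
-0.01 [ -28.  334. -176.] wx 0 wy 0.0
-0.02 [ -28.  334. -178.] wx 0 wy 0.0
```

View pics/p4.png

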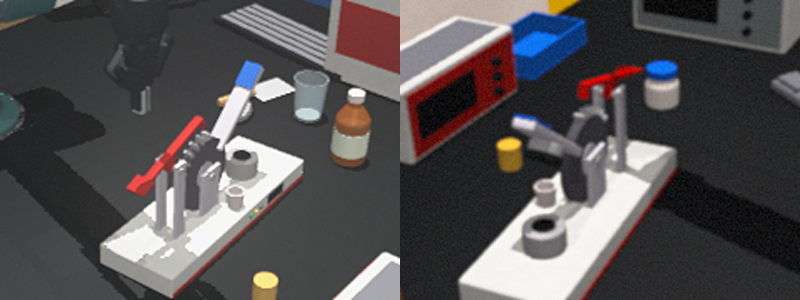

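The pawl stays at its stop with the finger away: the profile is unchanged and the tail sits low at px (140,188). Now to a tilted hover over the blue pad.

Request:
play_rows --deltas '[{"wx": 0, "wy": 0, "wz": 0, "x": -2, "y": 30, "z": 10, "fingers": 1}, {"wx": 5, "wy": 0.4, "wz": 0, "x": -5, "y": 70, "z": 15, "fingers": 1}, {"wx": 10, "wy": 0.9, "wz": 0, "x": -9, "y": 110, "z": 15, "fingers": 1}, {"wx": 15, "wy": 1.3, "wz": 0, "x": -12, "y": 150, "z": 15, "fingers": 1}, {"wx": 20, "wy": 1.7, "wz": 0, "x": -16, "y": 190, "z": 10, "fingers": 1}, {"wx": 25, "wy": 2.2, "wz": 0, "x": -19, "y": 225, "z": 0, "fingers": 1}, {"wx": 30, "wy": 2.6, "wz": 0, "x": -20, "y": 239, "z": -15, "fingers": 1}, {"wx": 30, "wy": 2.6, "wz": 0, "x": -20, "y": 239, "z": -24, "fingers": 1}, {"wx": 30, "wy": 2.6, "wz": 0, "x": -20, "y": 239, "z": -24, "fingers": 1}, {"wx": 30, "wy": 2.6, "wz": 0, "x": -20, "y": 239, "z": -24, "fingers": 1}]'

```text
time: 5.9
tool_pos: [0.5655, 0.1192, 0.2898]
tcp_rot: [-1.936, -0.613, 1.978]
wrist_force: [-0.5, 0.0, 0.7]
width: 0.0
```

```bash
python3 pw.py p5; sed -i 's/\*al\*.996/*al/' plan.py; python3 plan.py
```

```text
5.9 [0.5655 0.1192 0.2898] [-0.5  0.   0.7]
scene red z by x [(-190, np.float64(172.0)), (-170, np.float64(175.0)), (-150, np.float64(181.0)), (-130, np.float64(187.0)), (-110, np.float64(193.0)), (-90, np.float64(199.0)), (-70, np.float64(205.0)), (-50, np.float64(212.0))]
scene blue [105.  -2. 229.] [ 87. -19. 212.] [125.  18. 243.]
side red z by x [(-190, np.float64(172.0)), (-170, np.float64(175.0)), (-150, np.float64(180.0)), (-130, np.float64(186.0)), (-110, np.float64(188.0)), (-90, np.float64(198.0)), (-70, np.float64(205.0)), (-50, np.float64(211.0)), (-30, np.float64(212.0))]
side blue [ 96.   6. 249.] [ 18. -13. 174.] [123.  17. 299.]
[0.5656 0.1193 0.2904]
0.71 [-1.  1. -3.] wx 30 wy 2.6
0.71 [ -3.  21. -26.] wx 30 wy 2.6
0.71 [ -4.  34. -41.] wx 30 wy 2.6
0.65 [ -5.  42. -48.] wx 27 wy 2.3
0.6 [ -5.  48. -55.] wx 25 wy 2.2
0.55 [ -6.  55. -62.] wx 23 wy 2.0
0.5 [ -6.  60. -69.] wx 21 wy 1.8
0.45 [ -7.  66. -77.] wx 19 wy 1.6
0.4 [ -7.  71. -84.] wx 17 wy 1.4
0.35 [ -7.  75. -92.] wx 15 wy 1.3
0.3 [  -8.   80. -101.] wx 13 wy 1.1
0.25 [  -8.   83. -109.] wx 11 wy 0.9
0.2 [  -8.   87. -118.] wx 8 wy 0.7
0.15 [  -9.   90. -126.] wx 6 wy 0.5
0.1 [  -9.   92. -135.] wx 4 wy 0.4
0.05 [  -9.   94. -144.] wx 2 wy 0.2
-0.0 [  -9.   96. -153.] wx 0 wy 0.0
-0.01 [  -9.   96. -155.] wx 0 wy 0.0
-0.02 [  -9.   96. -157.] wx 0 wy 0.0
```

View pics/p5.png

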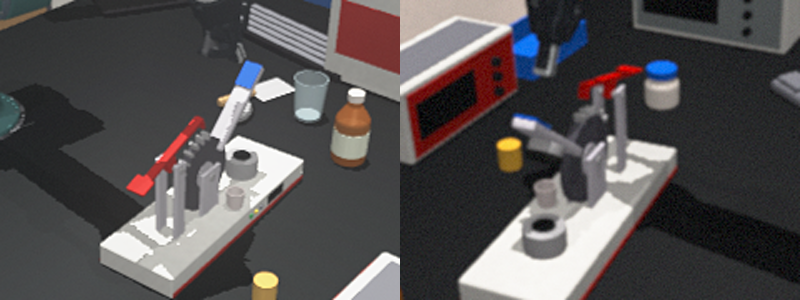

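The tip hovers about 50 mm off the raised blue pad (side px (545,70), pad (530,122)) and the pawl is unchanged. Pushing the first part along the arc.

Request:
play_rows --deltas '[{"wx": 0, "wy": 0, "wz": 0, "x": -3, "y": 21, "z": -26, "fingers": 1}, {"wx": 0, "wy": 0, "wz": 0, "x": -4, "y": 29, "z": -36, "fingers": 1}, {"wx": 0, "wy": 0, "wz": 0, "x": -4, "y": 34, "z": -41, "fingers": 1}, {"wx": -2, "wy": -0.2, "wz": 0, "x": -4, "y": 38, "z": -45, "fingers": 1}, {"wx": -3, "wy": -0.3, "wz": 0, "x": -5, "y": 42, "z": -48, "fingers": 1}, {"wx": -4, "wy": -0.4, "wz": 0, "x": -5, "y": 45, "z": -52, "fingers": 1}, {"wx": -5, "wy": -0.4, "wz": 0, "x": -5, "y": 48, "z": -55, "fingers": 1}, {"wx": -7, "wy": -0.6, "wz": 0, "x": -6, "y": 55, "z": -62, "fingers": 1}, {"wx": -9, "wy": -0.8, "wz": 0, "x": -6, "y": 60, "z": -69, "fingers": 1}]'

```text
time: 7.12
tool_pos: [0.5592, 0.1797, 0.2199]
tcp_rot: [-2.042, -0.471, 2.072]
wrist_force: [-1.6, -3.6, 4.1]
width: -0.001
```

```bash
python3 pw.py p6; python3 plan.py | sed -n '1p;9,40p'
```

```text
7.125 [0.5592 0.1797 0.2199] [-1.6 -3.6  4.1]
scene red z by x [(-190, np.float64(172.0)), (-170, np.float64(176.0)), (-150, np.float64(180.0)), (-130, np.float64(187.0)), (-110, np.float64(193.0)), (-90, np.float64(199.0)), (-70, np.float64(205.0)), (-50, np.float64(212.0)), (-30, np.float64(214.0))]
scene blue [121.  -5. 196.] [109. -17. 187.] [146.  14. 210.]
side red z by x [(-190, np.float64(172.0)), (-170, np.float64(175.0)), (-150, np.float64(181.0)), (-130, np.float64(186.0)), (-110, np.float64(189.0)), (-90, np.float64(197.0)), (-70, np.float64(205.0)), (-50, np.float64(212.0)), (-30, np.float64(211.0))]
side blue [117.   8. 225.] [ 51. -11. 190.] [150.  16. 298.]
[0.5588 0.1807 0.2195]
0.45 [ 0.  4. -6.] wx 19 wy 1.6
0.4 [ -0.   9. -13.] wx 17 wy 1.4
0.35 [ -1.  14. -22.] wx 15 wy 1.3
0.3 [ -1.  18. -30.] wx 13 wy 1.1
0.25 [ -1.  22. -38.] wx 11 wy 0.9
0.2 [ -2.  25. -47.] wx 8 wy 0.7
0.15 [ -2.  28. -56.] wx 6 wy 0.5
0.1 [ -2.  31. -64.] wx 4 wy 0.4
0.05 [ -2.  33. -73.] wx 2 wy 0.2
-0.0 [ -2.  34. -82.] wx 0 wy 0.0
-0.01 [ -2.  34. -84.] wx 0 wy 0.0
-0.02 [ -2.  34. -86.] wx 0 wy 0.0
```

View pics/p6.png

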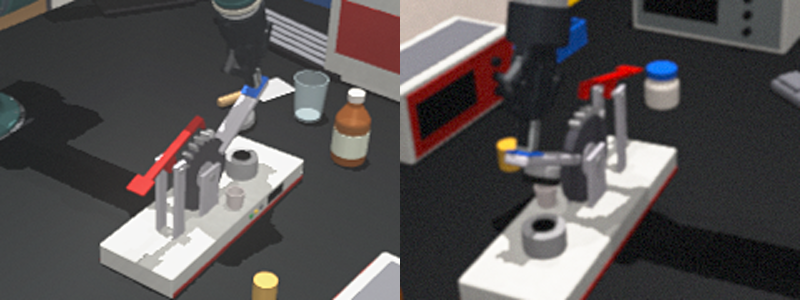

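The arm is down to about 0.5 rad at about 5 N, past the 0.09 rad a tooth would allow. The finger is centred on the pad (scene px (258,85)) and the pawl is unchanged, so I'll continue to the bottom.

Request:
play_rows --deltas '[{"wx": -2, "wy": -0.2, "wz": 0, "x": 0, "y": 4, "z": -6, "fingers": 1}, {"wx": -4, "wy": -0.4, "wz": 0, "x": 0, "y": 9, "z": -13, "fingers": 1}, {"wx": -6, "wy": -0.5, "wz": 0, "x": -1, "y": 14, "z": -22, "fingers": 1}, {"wx": -8, "wy": -0.7, "wz": 0, "x": -1, "y": 18, "z": -30, "fingers": 1}, {"wx": -10, "wy": -0.9, "wz": 0, "x": -1, "y": 22, "z": -38, "fingers": 1}, {"wx": -13, "wy": -1.1, "wz": 0, "x": -2, "y": 25, "z": -47, "fingers": 1}, {"wx": -15, "wy": -1.3, "wz": 0, "x": -2, "y": 28, "z": -56, "fingers": 1}, {"wx": -17, "wy": -1.4, "wz": 0, "x": -2, "y": 31, "z": -64, "fingers": 1}, {"wx": -18, "wy": -1.5, "wz": 0, "x": -2, "y": 32, "z": -69, "fingers": 1}, {"wx": -19, "wy": -1.6, "wz": 0, "x": -2, "y": 33, "z": -73, "fingers": 1}, {"wx": -20, "wy": -1.7, "wz": 0, "x": -2, "y": 34, "z": -77, "fingers": 1}, {"wx": -21, "wy": -1.8, "wz": 0, "x": -2, "y": 34, "z": -80, "fingers": 1}, {"wx": -21, "wy": -1.8, "wz": 0, "x": -2, "y": 34, "z": -82, "fingers": 1}, {"wx": -21, "wy": -1.8, "wz": 0, "x": -2, "y": 34, "z": -83, "fingers": 1}, {"wx": -21, "wy": -1.8, "wz": 0, "x": -2, "y": 34, "z": -83, "fingers": 1}]'

```text
time: 9.1
tool_pos: [0.5576, 0.2134, 0.1374]
tcp_rot: [2.177, 0.097, -2.175]
wrist_force: [-0.8, 1.8, 2.8]
width: 0.004
```

```bash
python3 pw.py p7
```

```text
9.1 [0.5576 0.2134 0.1374] [-0.8  1.8  2.8]
scene red z by x [(-190, np.float64(173.0)), (-170, np.float64(176.0)), (-150, np.float64(180.0)), (-130, np.float64(187.0)), (-110, np.float64(193.0)), (-90, np.float64(199.0)), (-70, np.float64(206.0)), (-50, np.float64(212.0)), (-30, np.float64(214.0))]
scene blue [143.  -5. 116.] [130. -19. 113.] [173.  13. 120.]
side red z by x [(-190, np.float64(172.0)), (-170, np.float64(175.0)), (-150, np.float64(180.0)), (-130, np.float64(185.0)), (-110, np.float64(189.0)), (-90, np.float64(198.0)), (-70, np.float64(205.0)), (-50, np.float64(210.0)), (-30, np.float64(212.0))]
side blue [161.   3. 117.] [134. -15. 112.] [189.  17. 249.]
```

View pics/p7.png

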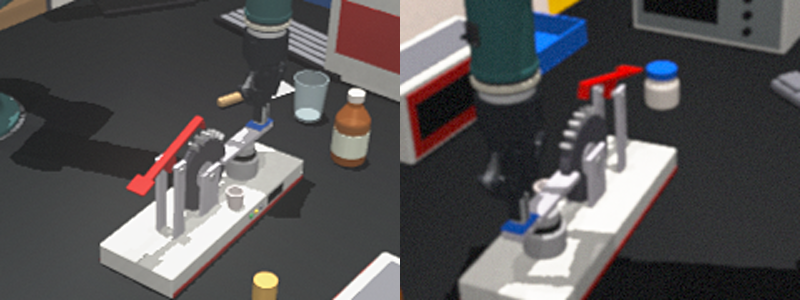

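The pad is at about 116 mm, but the force is only 3 N, so the stop isn't confirmed. I'll press on a few mm.

Request:
play_rows --deltas '[{"wx": 0, "wy": 0, "wz": 0, "x": 0, "y": 0, "z": -1, "fingers": 1}, {"wx": 0, "wy": 0, "wz": 0, "x": 0, "y": 0, "z": -2, "fingers": 1}, {"wx": 0, "wy": 0, "wz": 0, "x": 0, "y": 0, "z": -3, "fingers": 1}, {"wx": 0, "wy": 0, "wz": 0, "x": 0, "y": 0, "z": -3, "fingers": 1}]'

```text
time: 9.7
tool_pos: [0.5578, 0.2133, 0.1369]
tcp_rot: [2.178, 0.097, -2.174]
wrist_force: [-4.9, -0.4, 14.2]
width: -0.002
```

The force rose to 14 N with 0.5 mm of travel, so the arm is on its stop. Retreating straight up.

Request:
play_rows --deltas '[{"wx": 0, "wy": 0, "wz": 0, "x": 0, "y": 0, "z": 5, "fingers": 1}, {"wx": 0, "wy": 0, "wz": 0, "x": 0, "y": 0, "z": 20, "fingers": 1}, {"wx": 0, "wy": 0, "wz": 0, "x": 0, "y": 0, "z": 60, "fingers": 1}, {"wx": 0, "wy": 0, "wz": 0, "x": 0, "y": 0, "z": 110, "fingers": 1}, {"wx": 0, "wy": 0, "wz": 0, "x": 0, "y": 0, "z": 160, "fingers": 1}, {"wx": 0, "wy": 0, "wz": 0, "x": 0, "y": 0, "z": 210, "fingers": 1}, {"wx": 0, "wy": 0, "wz": 0, "x": 0, "y": 0, "z": 220, "fingers": 1}, {"wx": 0, "wy": 0, "wz": 0, "x": 0, "y": 0, "z": 220, "fingers": 1}, {"wx": 0, "wy": 0, "wz": 0, "x": 0, "y": 0, "z": 220, "fingers": 1}]'

```text
time: 10.82
tool_pos: [0.5562, 0.213, 0.3519]
tcp_rot: [2.172, 0.095, -2.179]
wrist_force: [1.1, -0.2, 0.6]
width: 0.001
```

```bash
python3 pw.py p8
python3 - <<'E'
import cv2,numpy as np
a=cv2.imread('pics/scene0.png').astype(int);b=cv2.imread('pics/p8scene.png').astype(int)
# static bystanders
for n,(x0,y0,x1,y1) in dict(crucible=(354,260,368,277),beaker=(394,190,418,225),bottle=(416,203,444,250),jar=(238,342,274,384),mouse=(135,335,170,377),weight=(368,312,390,336)).items(): print(n,np.abs(a-b)[y0:y1,x0:x1].mean().round(1))
E
```

```text
10.825 [0.5562 0.213  0.3519] [ 1.1 -0.2  0.6]
scene red z by x [(-190, np.float64(172.0)), (-170, np.float64(176.0)), (-150, np.float64(180.0)), (-130, np.float64(188.0)), (-110, np.float64(194.0)), (-90, np.float64(199.0)), (-70, np.float64(205.0)), (-50, np.float64(211.0)), (-30, np.float64(213.0))]
scene blue [153.  -2. 115.] [130. -17. 112.] [176.  15. 121.]
side red z by x [(-190, np.float64(173.0)), (-170, np.float64(176.0)), (-150, np.float64(180.0)), (-130, np.float64(185.0)), (-110, np.float64(189.0)), (-90, np.float64(198.0)), (-70, np.float64(205.0)), (-50, np.float64(212.0)), (-30, np.float64(211.0))]
side blue [155.   0. 115.] [132. -16. 111.] [175.  17. 119.]
crucible 4.7
beaker 1.3
bottle 1.2
jar 1.4
mouse 1.5
weight 1.2
```

View pics/p8.png

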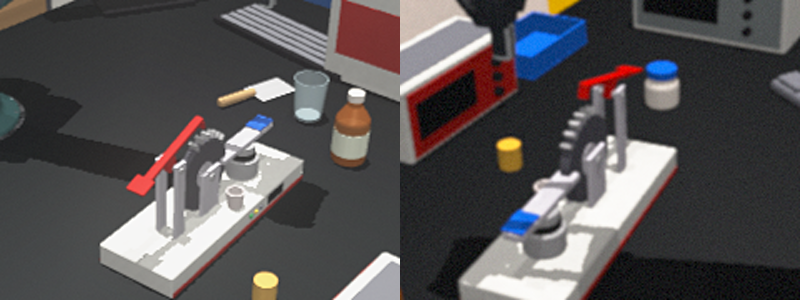

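The arm is level with its pad at 115 mm and the seal on the port. The pawl is still at its stop, and the crucible is at the same place (scene px (235,197)) with only its shading changed. Handing in.

```bash
python3 -c "
from workcell import finish_job
print(finish_job())"
```

```text
the job is handed in; nothing more can be done
None
```

The sealer is closed: I pressed the pawl's tail down to its stop, pushed the arm down by its blue pad until it was fully down, and handed the job in at about 10.8 s.

- **Pawl:** it reached its end stop under a 13 N press, with its top edge sloping about 0.29 rad. The slope was unchanged after I lifted the finger and again after the arm was down.
- **Arm:** it moved at about 5 N. The first push ended at only 3 N, so I pressed a little further, and the force rose to 14 N over 0.5 mm, which means it was on its stop. Both cameras then put the blue pad 115 mm above the bench, as specified for fully down.
- **Robot:** the fingertips finished about 215 mm above the pad, with no contact force.
- **Bystanders:** the beaker, bottle, jar, mouse and weight look unchanged in the before and after pictures. The crucible's picture differed slightly more, but it stands at the same spot and I put that down to the arm's shadow. I checked the spatula only by eye.

My first move command was refused for a format error before anything moved. No other check failed.

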